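Find the heavy side of a tumbler's eccentric flywheel and hold it down

TASK

The shaker drive of our vibratory tumbler is bolted to the bench, and the lead weight sealed inside its blue flywheel sits on one side of it, no telling which by eye. Turn the flywheel by hand, to and fro, to feel where it is heavy, bring the heavy side to the very bottom, and finish with the flywheel still gripped and motionless there, so that I can chalk the light side on top. Leave the other things on the bench where they are.

Things in the scene. Friction and masses are not known exactly. Their poses are not given: they have to be found in the camera images.
- axle (a point): centre of the blue flywheel, on its axle, 107 mm above the bench; fixed, part of the drive unit. Its y axis lies along the level axle, z points straight up, x is level and square to the axle (away from the robot, give or take the unit's yaw)
- flywheel: blue disc 160 mm across, 30 mm thick along its own y axis; origin at its centre, y axis = axle. Turns without limit. Flat smooth sides, to be gripped across the 30 mm with a finger on either side of the rim, anywhere 43 to 80 mm from the axle; hub bosses (40 mm across) stand out 14 mm. A lead piece of about 0.9 kg, centred 50 mm from the axle, is sealed inside at an unknown place and never shifts
- tick (a point): yellow paint tick on the flywheel's rim, 80 mm from the axle along the flywheel's z axis. It turns with the wheel and shows how far it has turned, but says NOTHING of where the heavy side is
- pulley (a point): middle of the 68 mm belt pulley on the flywheel's shaft, 130 mm from the flywheel along its -y, turning with it. The shaft's new seals drag with 0.53 N m, alike both ways (a little more when fast). The lead pulls with 0.39 to 0.49 N m when level with the axle, as a sine down to nothing straight below or above: the wheel stays where it is left, turns stiffly while the heavy side rises and easily while it sinks
- drive_unit: green bed plate 200 x 250 x 12 mm (x, y, z), bolted down; origin at the centre of its underside, on the bench. 77 mm either side of the flywheel stand pedestals 86 mm (x) by 24 mm (y), 85 mm high, each with a bearing block: round housing of 22 mm radius on the axle, grease nipple up to 139 mm above the bench. 50 mm clear between each side of the flywheel and a block
- grease_tin: loose tin of bearing grease, 68 mm across, 72 mm tall, yellow label, standing; stands on the bench 0.25 m or more to one side of the robot's centre line; not to be moved
- spanner: loose steel spanner lying flat, 150 mm long; stands on the bench 0.25 m or more to one side of the robot's centre line; not to be moved
- bearing_box: loose brown card box with a new bearing in it, 62 x 62 x 22 mm; stands on the bench 0.25 m or more to one side of the robot's centre line; not to be moved
- screwdriver: loose screwdriver lying flat, 160 mm long; stands on the bench 0.25 m or more to one side of the robot's centre line; not to be moved
- spare_pulley: loose spare aluminium belt pulley lying flat, 68 mm across, 30 mm tall; stands on the bench 0.25 m or more to one side of the robot's centre line; not to be moved
- polish_bar: loose cream bar of polishing compound, 105 x 42 x 38 mm; stands on the bench 0.25 m or more to one side of the robot's centre line; not to be moved

How it is judged:
By the outcome, as a careful person would: the job done as asked, in the order asked, and still so for the second after the job is handed in, while the arm keeps its last pose, push and grip.
It also fails if it takes over 72 s, if anything falls off the work surface, if the arm or the gripper's body presses on something with over 40 N, if the wrist force passes 120 N, or if a joint passes its speed limit or range.

ROBOT

A 6-joint arm with a two-finger parallel gripper is mounted at the origin on the work surface. World frame = base frame: x ahead of the robot, y to its left, z up, the work surface at z = 0. Lengths are in m, angles in rad, forces in N, time in s.
With the tool pointing down it reaches from about 0.35 to 0.975 m from the base axis. Payload 4.9 kg.
Tool frame: the origin (TCP) lies at the very end of the fingers, on their centre line; the grasp point (between the pads) lies 19 mm behind it; z points along the fingers, y is the line along which they close (so a half turn about z gives the same grasp; the last joint's range is limited). The gripper opens to 85 mm and grips with 20 to 120 N. Pads are 22 mm wide; open, the fingers measure 114 mm over their backs; the gripper's body (76 mm by 85 mm) begins 54 mm behind the grasp point. The pads swing forward as they close: fully open they stand 13 mm farther back than shut.
Start: joints at [-1.462, 0.053, 1.613, -0, 1.476, -0.119], TCP at [0.141, -0.609, 0.231] pointing down, gripper open.
Joint ranges: [-3.01, 3.01], [-1.01, 2.22], [0.06, 2.58], [-1.02, 4.17], [0.09, 2.62], [-3.14, 3.14]. Speed limits (rad/s): [2.57, 2.57, 3.14, 3.14, 3.14, 3.14].

INTERFACE

Orientations are given as a unit quaternion [w, x, y, z].
In Python, from plant import manip gives the robot as it stands.
- The arm moves only by the tool move_arm, never from a script. Its argument "plan" is a list that holds one entry, the list of rows, each a list of 7 numbers: the shift along the tool's x, y, z as a fraction of full scale, then the turn, a rotation vector about the tool's x, y, z as a fraction of full scale, then the closure, from 0 (fully open) to 1 (shut). In form: [[[dx, dy, dz, wx, wy, wz, fingers], ...]]. A call has exactly 10 rows; each row shifts and turns the commanded pose from where the row before left it, along the tool's axes as they then stand; what a row does not reach is not made up. Full scale, the value 1, is 0.12 m for a shift and 0.15 rad for a turn. A row lasts 1/8 s, in which the tool goes at most 62.5 mm and 10.7 degrees, less where a joint would pass 70% of its speed; a pose out of reach is approached as far as the arm can. A call with a number of a shift or a turn outside -1 to 1 is refused whole. A call with a gripper value outside its range is refused whole. The fingers move at their own pace and stop on an object; the grip force is fixed at half the most. Time passes only in rows, so rows that do not move let the fingers close, or fill a call up. It gives the time, the measured TCP pose, the force, the opening and the grip force at its end, in the units of the state.
- manip.state(): the state, without advancing time (a new reading comes with each control period).
- manip.grab_frame(name): name is "scene" or "top" or "wrist"; returns a dict with "pixels" (400x640x3 uint8, blue, green, red), "depth" (400x640 float32, m along the optical axis (not along the pixel's ray), 0 where there is no reading), "vfov" (degrees; the focal length in pixels is half the picture's height over the tangent of half this angle, whatever the lens; pixels are square), "cx", "cy" (the principal point, pixels), "dist_coeffs" ([k1, k2, p1, p2, k3] as OpenCV has them; the pictures are not rectified), "view" (4x4, takes a point from world to camera coordinates). Camera axes: x right, y down, z forward; pixel columns grow to the right and rows downward; lengths in m; the calibration is good to about 2 mm. A picture is of the moment at which its call begins.
- manip.job_done(): hands the job in; it is judged then, once.
The state is a dict: "time": time; "joint_pos": joint angles; "joint_vel": joint speeds; "joint_efforts": joint torques, N m; "tool_pos": TCP position; "tool_rot": TCP orientation; "contact_force": force on the tool from outside, world axes, zero at the start; "ft_torque": the same for the moment, N m; "gripper_width": opening from 0.0 (shut) to 1.0 (fully open); "grasp_force": force on a finger pad.
Only numpy, scipy, OpenCV 4.12 (cv2) and the standard library are available. Lean on these libraries where they do the work, as an engineer would, in place of code of your own. Each camera call takes 0.05 s, during which the arm holds its last target. There are 200 camera calls.

## Working session

There is one attempt and no reset: what is moved stays moved. The work goes in short steps, Python scripts to look and compute and a tool call to move; the robot and the scene stay as the last step left them, time stands still between calls to the robot, and variables do not carry over. Pictures are saved under pics/ and viewed, at most 10 in all, crops included, and the job is handed in when it is done.

Besides the shell and the picture viewer there is one more tool, called as name([rows], argument=value, ...), one row to a line, values as JSON. move_arm: Moves the arm, as the interface text tells. Its arguments: {"type":"object","properties":{"plan":{"type":"array"}},"required":["plan"]}

```bash
mkdir -p pics; ls
cat > h.py <<'E'
import numpy as np, cv2
from plant import manip
from scipy.spatial.transform import Rotation as R
def cam(n,f=None):
    g=manip.grab_frame(n)
    if f: cv2.imwrite(f,g["pixels"])
    return g
def cloud(g):
    h,w=g["depth"].shape; f=h/2/np.tan(np.radians(g["vfov"])/2)
    K=np.array([[f,0,g["cx"]],[0,f,g["cy"]],[0,0,1]])
    u,v=np.meshgrid(np.arange(w),np.arange(h))
    p=cv2.undistortPoints(np.stack([u,v],-1).reshape(-1,1,2).astype(np.float64),K,np.array(g["dist_coeffs"],float)).reshape(h,w,2)
    d=g["depth"]; c=np.dstack([p*d[...,None],d]); V=np.array(g["view"])
    return (c-V[:3,3])@V[:3,:3]
E
python3 - <<'E'
from h import *
a=cam("scene","pics/s.png");b=cam("top","pics/t.png")
np.savez("c.npz",s=cloud(a),t=cloud(b),sp=a["pixels"],tp=b["pixels"],sd=a["depth"],td=b["depth"])
print(manip.state())
E
```

```text
pics
{'time': 0.1, 'joint_pos': array([-1.46196717e+00,  5.33035090e-02,  1.61419609e+00,  3.29794216e-05,
        1.47602990e+00, -1.18993950e-01]), 'joint_vel': array([ 0.0007008 ,  0.00046249, -0.00400886, -0.0001924 ,  0.00139856,
       -0.00169511]), 'joint_efforts': array([ 4.82846190e-06, -3.94904387e+01, -3.71364927e+01, -1.57079662e-04,
        3.88653614e-03, -7.36844186e-08]), 'tool_pos': array([ 0.14110969, -0.60825883,  0.23015459]), 'tool_rot': array([-9.68329960e-04,  9.93518805e-01,  1.13663742e-01,  2.13358968e-05]), 'contact_force': array([ 0.13753672, -0.21752809,  0.13783997]), 'ft_torque': array([-0.00956046, -0.06503167,  0.00856809]), 'grasp_force': 0.0, 'gripper_width': 0.9988697118768619}
```

View pics/s.png

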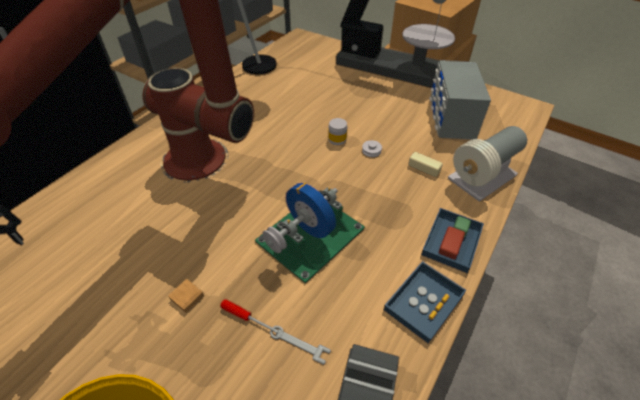

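View pics/t.png

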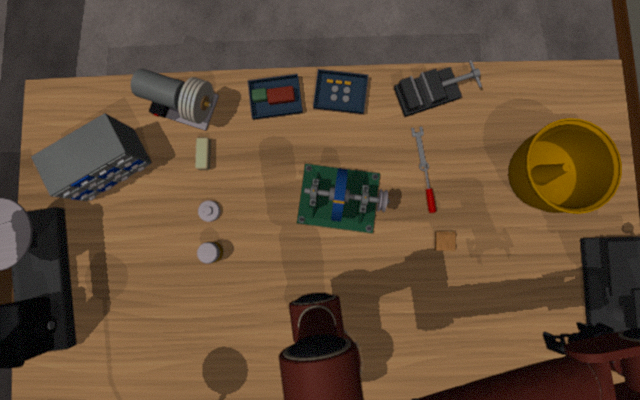

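The scene image shows the blue flywheel at about (310,210), with its pulley towards the robot's right. The top view shows the wheel at (340,193) and the green plate slightly yawed. The loose things are well off to both sides.

Run:
```python
from h import *
z=np.load("c.npz")
for k in "st":
    P=z[k];px=z[k+"p"].astype(int);d=z[k+"d"];b,g,r=px[...,0],px[...,1],px[...,2]
    X,Y,Z=P[...,0],P[...,1],P[...,2]
    near=(d>0)&(abs(Y)<.25)&(X>.3)&(X<.8)
    m=near&(b>1.6*r)&(b>1.4*g)&(b>60)&(Z>.03)&(Z<.22)
    q=P[m]; print(k,"blue",len(q),q.min(0),q.max(0),np.median(q,0), np.percentile(q,[2,98],axis=0))
    m2=near&(g>1.3*r)&(g>1.2*b)&(Z<.025)
    q2=P[m2]; rc=cv2.minAreaRect((q2[:,:2]*1000).astype(np.float32)); print("green",len(q2),rc, np.median(q2[:,2]))
    if k=="t":
        qq=q[q[:,2]>.13]; c=qq[:,:2].mean(0); 
        print("bluerect",cv2.minAreaRect((q[:,:2]*1000).astype(np.float32)))
    ye=near&(r>1.5*b)&(g>1.2*b)&(Z>.1)&(Z<.21)&(abs(Y)<.1); print("yel",P[ye].mean(0) if ye.any() else None, ye.sum())
```

```text
s blue 1174 [ 0.45024696 -0.0810248   0.03403012] [0.60251306 0.02520722 0.18857977] [ 0.55265123 -0.06554301  0.15126598] [[ 0.46128027 -0.07897733  0.04936263]
 [ 0.59933148 -0.04125036  0.18595832]]
green 2232 ((524.6473999023438, -55.55158996582031), (247.78524780273438, 198.57264709472656), 81.2795639038086) 0.011274545748847696
yel [ 0.49194863 -0.0354404   0.15676681] 42
t blue 440 [ 0.44768697 -0.07342837  0.13230015] [ 0.58275553 -0.02984926  0.19193932] [ 0.51811261 -0.05143504  0.17752529] [[ 0.45288924 -0.07169263  0.14440109]
 [ 0.57870569 -0.03273891  0.1881411 ]]
green 2713 ((522.3851928710938, -53.1021728515625), (245.83782958984375, 195.1588134765625), 80.991943359375) 0.01141406369173278
bluerect ((516.2639770507812, -51.75335693359375), (29.468242645263672, 135.5277862548828), 81.2658920288086)
yel [ 0.50068705 -0.03926674  0.17319874] 30
```

Run:
```python
from h import *
from scipy.optimize import least_squares
z=np.load("c.npz")
ps=np.radians(-8.85); ex=np.array([np.cos(ps),np.sin(ps)]); ey=np.array([-np.sin(ps),np.cos(ps)])
for k in "st":
    P=z[k];px=z[k+"p"].astype(int);d=z[k+"d"];b,g,r=px[...,0],px[...,1],px[...,2]
    m=(d>0)&(abs(P[...,1])<.25)&(P[...,0]>.3)&(P[...,0]<.8)&(b>1.6*r)&(b>1.4*g)&(b>60)&(P[...,2]>.03)&(P[...,2]<.22)
    q=P[m]; u=q[:,:2]@ex; v=q[:,:2]@ey
    print(k,"v pct",np.percentile(v,[1,5,50,95,99]), "u",np.percentile(u,[1,99]))
    h=np.histogram(v,bins=np.arange(-.02,.06,.004)); 
    t=q[:,2]>.15 if k=="t" else (v>np.percentile(v,5)+.006)
    f=lambda c:np.hypot(u[t]-c[0],q[t,2]-.107)-.08
    s=least_squares(f,[.52],loss="soft_l1",f_scale=.003); print("u0",s.x,np.median(abs(f(s.x))),t.sum())
    s=np.polyfit(u,v,1); print("slope v/u",s)
print("plate centre uv", np.array([.5235,-.0543])@ex, np.array([.5235,-.0543])@ey)
for k in (-.001,0.001):pass
```

```text
s v pct [0.01143792 0.0123563  0.01444126 0.03931351 0.055056  ] u [0.46025459 0.60329322]
u0 [0.52335575] 0.0010827088776444588 421
slope v/u [ 0.03848058 -0.00080904]
t v pct [0.01398845 0.01537859 0.02815289 0.04137591 0.04250502] u [0.45182855 0.58278931]
u0 [0.52314992] 0.001238010266669795 425
slope v/u [-0.00367979  0.03020342]
plate centre uv 0.5256214262937056 0.026885985586743703
```

move_arm([
  [[0.308,-0.283,-0.008,0,0,0,0],[0.308,-0.283,-0.008,0,0,0,0],[0.308,-0.283,-0.008,0,0,0,0],[0.308,-0.283,-0.008,0,0,0,0],[0.308,-0.283,-0.008,0,0,0,0],[0.308,-0.283,-0.008,0,0,0,0],[0.308,-0.283,-0.008,0,0,0,0],[0.308,-0.283,-0.008,0,0,0,0],[0.308,-0.283,-0.008,0,0,0,0],[0.308,-0.283,-0.008,0,0,0,0]],
])

```text
time: 1.35
tool_pos: [0.425, -0.1929, 0.2406]
tool_rot: [-0.0, 0.994, 0.114, -0.0]
contact_force: [-0.1, -0.8, -0.6]
gripper_width: 1.0
grasp_force: 0.0
```

move_arm([
  [[0.26,-0.24,0,0,0,0,0],[0.26,-0.24,0,0,0,0,0],[0.26,-0.24,0,0,0,0,0],[0.26,-0.24,0,0,0,0,0],[0,0,0,0,0,0.85,0],[0,0,0,0,0,0.85,0],[0,0,0,0,0,0.85,0],[0,0,0,0,0,0,0],[0,0,0,0,0,0,0],[0,0,0,0,0,0,0]],
])

```text
time: 2.6
tool_pos: [0.52, -0.0542, 0.2408]
tool_rot: [-0.0, 0.997, -0.077, -0.0]
contact_force: [0.5, -0.5, 0.3]
gripper_width: 1.0
grasp_force: 0.0
```

move_arm([
  [[-0.111,0,0.0055,0,0.667,0,0],[-0.111,0,0.0055,0,0.667,0,0],[-0.111,0,0.0055,0,0.667,0,0],[-0.111,0,0.0055,0,0.667,0,0],[-0.111,0,0.0055,0,0.667,0,0],[-0.111,0,0.0055,0,0.667,0,0],[-0.111,0,0.0055,0,0.667,0,0],[-0.111,0,0.0055,0,0.667,0,0],[0,0,0,0,0,0,0],[0,0,0,0,0,0,0]],
])

```text
time: 3.85
tool_pos: [0.4582, -0.0408, 0.1988]
tool_rot: [0.031, 0.921, -0.072, 0.382]
contact_force: [0.1, -0.3, 0.4]
gripper_width: 1.001
grasp_force: 0.0
```

```bash
cat >> h.py <<'E'
C=np.array([.5216,-.0528,.107]); PS=np.radians(-8.85)
EX=np.array([np.cos(PS),np.sin(PS),0]); EY=np.array([-np.sin(PS),np.cos(PS),0])
def rep():
    s=manip.state(); w=np.array(s["tool_rot"]); p=np.array(s["tool_pos"]); M=R.from_quat(w[[1,2,3,0]]).as_matrix()
    F=np.array(s["contact_force"]);T=np.array(s["ft_torque"]); x=M[:,2]
    phi=np.arctan2(x@EX,-x[2])   # tool tilt, + = tips towards +x
    rel=p-C; ex=lambda q:np.cross(q-C,F)@EY
    out=dict(t=s["time"],phi=phi,rad=np.hypot(rel@EX,rel[2]),ang=np.arctan2(-(rel@EX),rel[2]),v=rel@EY,axl=M[:,1]@EY,F=F,Tw=T,Ty=T@EY,rxF=ex(p),rgF=ex(p-.019*x),tauT=T@EY+ex(p),J=np.array(s["joint_pos"]),jv=s["joint_vel"])
    for k,q in out.items(): print(k,np.round(q,3),end=" ")
    # axle centre in tool frame
    print("\nC in tool mm",np.round(M.T@(C-p)*1000,1)); return out
E
python3 -c "from h import *;rep()"
```

```text
t 3.85 phi 0.786 rad 0.112 ang 0.613 v 0.002 axl -1.0 F [ 0.137 -0.307  0.445] Tw [ 0.064  0.353 -0.002] Ty 0.358 rxF 0.045 rgF 0.054 tauT 0.404 J [-0.322 -1.01   2.537  0.155  0.842  1.348] jv [ 0.    -0.003 -0.022  0.003 -0.008  0.002] 
C in tool mm [-19.4   1.7 110.5]
```

```bash
cat >> h.py <<'E'
def pose(phi,rad):
    z=np.array([*(np.sin(phi)*EX)[:2],-np.cos(phi)]); y=-EY; x=np.cross(y,z)
    return C-rad*z, R.from_matrix(np.stack([x,y,z],1))
def rows(phi,rad,n):
    s=manip.state(); p=np.array(s["tool_pos"]); r=R.from_quat(np.array(s["tool_rot"])[[1,2,3,0]])
    z=r.as_matrix()[:,2]; f0=np.arctan2(z@EX,-z[2]); d=p-C; r0=-d@pose(f0,0)[1].as_matrix()[:,2]
    q0,o0=pose(f0,r0); e0=p-q0; er=(o0.inv()*r).as_rotvec()
    for k in range(1,n+1):
        a=k/n; q,o=pose(f0+(phi-f0)*a,r0+(rad-r0)*a); q=q+e0*(1-a); o=o*R.from_rotvec(er*(1-a))
        print(np.round([*(r.inv().apply(q-p)/.12),*((r.inv()*o).as_rotvec()/.15)],3).tolist()); p,r=q,o
E
python3 -c "from h import *;rows(0,.13,8)"
```

```text
[0.072, 0.002, -0.016, 0.003, -0.655, -0.002]
[0.074, 0.002, -0.014, 0.003, -0.655, -0.001]
[0.077, 0.002, -0.012, 0.003, -0.655, -0.001]
[0.079, 0.002, -0.01, 0.003, -0.655, -0.001]
[0.082, 0.002, -0.008, 0.003, -0.655, -0.0]
[0.085, 0.002, -0.006, 0.003, -0.655, -0.0]
[0.088, 0.002, -0.004, 0.003, -0.655, 0.0]
[0.091, 0.002, -0.002, 0.003, -0.655, 0.0]
```

move_arm([
  [[0.072,0.002,-0.016,0.003,-0.655,-0.002,0],[0.074,0.002,-0.014,0.003,-0.655,-0.001,0],[0.077,0.002,-0.012,0.003,-0.655,-0.001,0],[0.079,0.002,-0.01,0.003,-0.655,-0.001,0],[0.082,0.002,-0.008,0.003,-0.655,0,0],[0.085,0.002,-0.006,0.003,-0.655,0,0],[0.088,0.002,-0.004,0.003,-0.655,0,0],[0.091,0.002,-0.002,0.003,-0.655,0,0],[0,0,0,0,0,0,0],[0,0,0,0,0,0,0]],
])

```text
time: 5.1
tool_pos: [0.5216, -0.0526, 0.2362]
tool_rot: [-0.0, 0.997, -0.077, 0.0]
contact_force: [-1.1, 0.4, 0.0]
gripper_width: 1.004
grasp_force: 0.0
```

```bash
python3 -c "from h import *;rep();cam('wrist','pics/w1.png')"
```

```text
t 5.1 phi 0.001 rad 0.129 ang 0.0 v 0.0 axl -1.0 F [-1.125  0.358  0.031] Tw [-0.022 -0.019 -0.026] Ty -0.022 rxF -0.151 rgF -0.173 tauT -0.173 J [-2.430e-01 -1.950e-01  1.839e+00  1.000e-03  1.496e+00  1.482e+00] jv [ 0.    -0.024  0.026  0.001 -0.002  0.003] 
C in tool mm [ -0.    0.3 129.2]
```

View pics/w1.png

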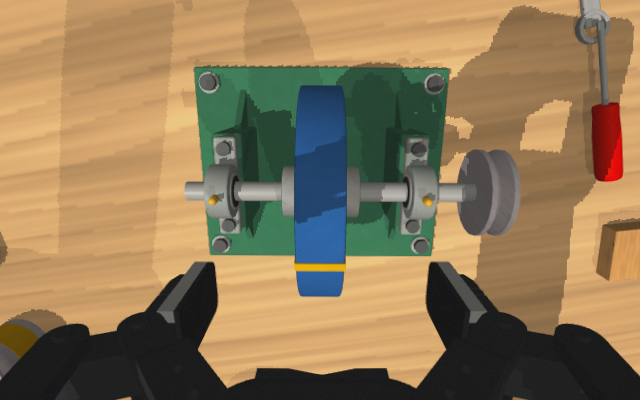

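The wrist view shows the wheel centred between the fingers (column 321; pads at 210 and 435) and the tick at (320,267).

move_arm([
  [[0,0,0.18,0,0,0,0],[0,0,0.18,0,0,0,0],[0,0,0.18,0,0,0,0],[0,0,0.18,0,0,0,0],[0,0,0,0,0,0,1],[0,0,0,0,0,0,1],[0,0,0,0,0,0,1],[0,0,0,0,0,0,1],[0,0,0,0,0,0,1],[0,0,0,0,0,0,1]],
])

```text
time: 6.4
tool_pos: [0.5223, -0.0517, 0.151]
tool_rot: [-0.001, 0.997, -0.077, 0.001]
contact_force: [-2.4, 5.1, 6.5]
gripper_width: 0.341
grasp_force: 61.9
```

```bash
python3 -c "from h import *;rep();print(manip.state()['gripper_width'],manip.state()['grasp_force']);rows(-.5,.043,10)"
```

```text
t 6.4 phi 0.001 rad 0.044 ang -0.011 v 0.001 axl -1.0 F [-2.385  5.054  6.539] Tw [ 0.611  0.214 -0.246] Ty 0.306 rxF -0.141 rgF -0.201 tauT 0.164 J [-0.242 -0.126  1.924  0.003  1.343  1.483] jv [ 0.     0.001 -0.001  0.    -0.    -0.   ] 
C in tool mm [-0.6  1.3 44. ]
0.3405084108818623 61.89573884010315
[0.018, 0.001, 0.001, -0.002, -0.334, 0.001]
[0.018, 0.001, 0.001, -0.002, -0.334, 0.0]
[0.018, 0.001, 0.001, -0.002, -0.334, 0.0]
[0.018, 0.001, 0.001, -0.002, -0.334, 0.0]
[0.018, 0.001, 0.001, -0.002, -0.334, 0.0]
[0.018, 0.001, 0.001, -0.002, -0.334, 0.0]
[0.018, 0.001, 0.001, -0.002, -0.334, 0.0]
[0.018, 0.001, 0.001, -0.002, -0.334, -0.0]
[0.018, 0.001, 0.001, -0.002, -0.334, -0.0]
[0.018, 0.001, 0.001, -0.002, -0.334, -0.0]
```

move_arm([
  [[0.018,0,0.001,0,-0.333,0,1],[0.018,0,0,0,-0.333,0,1],[0.018,0,0.001,0,-0.333,0,1],[0.018,0,0,0,-0.333,0,1],[0.018,0,0.001,0,-0.333,0,1],[0.018,0,0,0,-0.333,0,1],[0.018,0,0.001,0,-0.333,0,1],[0.018,0,0,0,-0.333,0,1],[0.018,0,0.001,0,-0.333,0,1],[0.018,0,0,0,-0.333,0,1]],
])

```text
time: 7.65
tool_pos: [0.5428, -0.0551, 0.1459]
tool_rot: [-0.02, 0.966, -0.075, -0.247]
contact_force: [-3.2, 3.0, 6.6]
gripper_width: 0.342
grasp_force: 61.7
```

```bash
python3 -c "from h import *;rep()"
```

```text
t 7.65 phi -0.5 rad 0.044 ang -0.502 v 0.001 axl -1.0 F [-3.179  3.001  6.64 ] Tw [ 0.562 -0.004 -0.644] Ty 0.083 rxF -0.282 rgF -0.402 tauT -0.199 J [-0.222  0.272  1.574 -0.031  1.795  1.504] jv [ 0.012  0.308 -0.262 -0.023  0.352  0.007] 
C in tool mm [-0.1  1.1 44.4]
```

move_arm([
  [[0.018,0,0.001,0,-0.333,0,1],[0.018,0,0,0,-0.333,0,1],[0.018,0,0.001,0,-0.333,0,1],[0.018,0,0,0,-0.333,0,1],[0.018,0,0.001,0,-0.333,0,1],[0.018,0,0,0,-0.333,0,1],[0.018,0,0.001,0,-0.333,0,1],[0.018,0,0,0,-0.333,0,1],[0.018,0,0.001,0,-0.333,0,1],[0.018,0,0,0,-0.333,0,1]],
])

```text
time: 8.9
tool_pos: [0.5587, -0.0577, 0.1313]
tool_rot: [-0.038, 0.875, -0.068, -0.477]
contact_force: [0.6, 2.2, 6.7]
gripper_width: 0.343
grasp_force: 61.5
```

```bash
python3 -c "from h import *;rep()"
```

```text
t 8.9 phi -0.999 rad 0.045 ang -0.995 v 0.001 axl -1.0 F [0.635 2.21  6.707] Tw [ 0.572 -0.158 -1.169] Ty -0.069 rxF -0.244 rgF -0.348 tauT -0.313 J [-0.212  0.634  1.286 -0.058  2.218  1.503] jv [ 0.006  0.272 -0.195 -0.026  0.327 -0.01 ] 
C in tool mm [ 0.2  1.  44.6]
```

move_arm([
  [[-0.018,0,0.001,0,0.333,0,1],[-0.018,0,0,0,0.333,0,1],[-0.018,0,0.001,0,0.333,0,1],[-0.018,0,0,0,0.333,0,1],[-0.018,0,0.001,0,0.333,0,1],[-0.018,0,0,0,0.333,0,1],[-0.018,0,0.001,0,0.333,0,1],[-0.018,0,0,0,0.333,0,1],[-0.018,0,0.001,0,0.333,0,1],[-0.018,0,0,0,0.333,0,1]],
])

```text
time: 10.15
tool_pos: [0.5432, -0.0551, 0.1455]
tool_rot: [-0.02, 0.967, -0.075, -0.244]
contact_force: [3.0, 2.7, 4.1]
gripper_width: 0.343
grasp_force: 62.4
```

```bash
python3 -c "from h import *;rep()"
```

```text
t 10.15 phi -0.495 rad 0.044 ang -0.514 v 0.001 axl -1.0 F [2.988 2.708 4.061] Tw [ 0.572 -0.045 -0.682] Ty 0.043 rxF 0.009 rgF 0.015 tauT 0.052 J [-0.222  0.27   1.576 -0.03   1.79   1.504] jv [-0.011 -0.306  0.258  0.021 -0.351 -0.008] 
C in tool mm [-0.8  1.1 44.2]
```

move_arm([
  [[-0.018,0,0.001,0,0.333,0,1],[-0.018,0,0,0,0.333,0,1],[-0.018,0,0.001,0,0.333,0,1],[-0.018,0,0,0,0.333,0,1],[-0.018,0,0.001,0,0.333,0,1],[-0.018,0,0,0,0.333,0,1],[-0.018,0,0.001,0,0.333,0,1],[-0.018,0,0,0,0.333,0,1],[-0.018,0,0.001,0,0.333,0,1],[-0.018,0,0,0,0.333,0,1]],
])

```text
time: 11.4
tool_pos: [0.5226, -0.0518, 0.1508]
tool_rot: [-0.001, 0.997, -0.078, 0.002]
contact_force: [0.5, 4.5, 3.9]
gripper_width: 0.344
grasp_force: 62.2
```

```bash
python3 -c "from h import *;rep()"
```

```text
t 11.4 phi 0.004 rad 0.044 ang -0.018 v 0.001 axl -1.0 F [0.473 4.531 3.946] Tw [ 0.455  0.023 -0.328] Ty 0.093 rxF -0.013 rgF -0.017 tauT 0.08 J [-0.242 -0.127  1.925  0.003  1.34   1.483] jv [-0.022 -0.323  0.294  0.035 -0.368 -0.027] 
C in tool mm [-1.   1.2 43.8]
```

move_arm([
  [[-0.018,0,0.001,0,0.333,0,1],[-0.018,0,0,0,0.333,0,1],[-0.018,0,0.001,0,0.333,0,1],[-0.018,0,0,0,0.333,0,1],[-0.018,0,0.001,0,0.333,0,1],[-0.018,0,0,0,0.333,0,1],[-0.018,0,0.001,0,0.333,0,1],[-0.018,0,0,0,0.333,0,1],[-0.018,0,0.001,0,0.333,0,1],[-0.018,0,0,0,0.333,0,1]],
])

```text
time: 12.65
tool_pos: [0.5019, -0.0484, 0.1454]
tool_rot: [0.018, 0.966, -0.075, 0.248]
contact_force: [0.8, 9.5, 2.4]
gripper_width: 0.345
grasp_force: 61.9
```

```bash
python3 -c "from h import *;rep()"
```

```text
t 12.65 phi 0.503 rad 0.043 ang 0.483 v 0.001 axl -1.0 F [0.801 9.467 2.412] Tw [0.428 0.1   0.024] Ty 0.165 rxF 0.023 rgF 0.034 tauT 0.188 J [-0.279 -0.533  2.304  0.081  0.872  1.41 ] jv [-0.037 -0.322  0.31   0.103 -0.379 -0.092] 
C in tool mm [-0.9  1.4 43.4]
```

move_arm([
  [[0.018,0,0.001,0,-0.333,0,1],[0.018,0,0,0,-0.333,0,1],[0.018,0,0.001,0,-0.333,0,1],[0.018,0,0,0,-0.333,0,1],[0.018,0,0.001,0,-0.333,0,1],[0.018,0,0,0,-0.333,0,1],[0.018,0,0.001,0,-0.333,0,1],[0.018,0,0,0,-0.333,0,1],[0.018,0,0.001,0,-0.333,0,1],[0.018,0,0,0,-0.333,0,1]],
])

```text
time: 13.9
tool_pos: [0.5215, -0.0515, 0.1506]
tool_rot: [-0.002, 0.997, -0.078, -0.001]
contact_force: [-6.4, 3.8, 8.2]
gripper_width: 0.346
grasp_force: 63.1
```

```bash
python3 -c "from h import *;rep()"
```

```text
t 13.9 phi -0.003 rad 0.044 ang 0.007 v 0.001 axl -1.0 F [-6.367  3.83   8.196] Tw [ 0.843  0.537 -0.309] Ty 0.66 rxF -0.298 rgF -0.429 tauT 0.363 J [-0.242 -0.125  1.923  0.003  1.346  1.483] jv [ 0.022  0.325 -0.294 -0.038  0.367  0.031] 
C in tool mm [ 0.4  1.4 43.6]
```

```bash
cat > fit.py <<'E'
from h import *
from scipy.optimize import least_squares
# s (+1 phi rising), phi, F, Ty
D=[(-1,-.5,[-3.179,3.001,6.64],.083),(-1,-.999,[.635,2.21,6.707],-.069),(1,-.495,[2.988,2.708,4.061],.043),(1,.004,[.473,4.531,3.946],.093),(1,.503,[.801,9.467,2.412],.165),(-1,-.003,[-6.367,3.83,8.196],.66)]
FREE=[(0.786,[.137,-.307,.445],.358),(0.001,[-1.125,.358,.031],-.022)]
import json,os
if os.path.exists("d.json"): D+=json.load(open("d.json"))
def tau(phi,F,T,L): 
    z=np.array([*(np.sin(phi)*EX)[:2],-np.cos(phi)]); return T+np.cross(-(.044+L)*z,F)@EY
def res(x,pr=0):
    L,a,b,W,al,f=x; o=[]
    for s,p,F,T in D: o.append(tau(p,F,T,L)-a*np.sin(p)-b-s*f-W*np.sin(al-p))
    if pr: 
        print("res",np.round(o,3)); [print(s,p,round(tau(p,F,T,L)-a*np.sin(p)-b,3)) for s,p,F,T in D]
    for p,F,T in FREE: o.append((tau(p,F,T,L)-a*np.sin(p)-b)/4)
    o+=[(f-.55)/.03*.03,(W-.44)/.05*.03]
    return np.array(o)
best=min((least_squares(res,[.2,.4,0,.44,a0,.53]) for a0 in np.arange(-3,3,1)),key=lambda q:q.cost)
x=best.x;print("L a b W al f",np.round(x,3),best.cost, "al deg",np.degrees(x[4])); res(x,1)
print("sd",np.sqrt(np.diag(np.linalg.inv(best.jac.T@best.jac))*.04**2).round(3))
E
python3 fit.py
```

```text
L a b W al f [ 0.171  0.827 -0.311  0.463 -0.222  0.553] 0.0367080116408876 al deg -12.718593905156268
res [-0.144 -0.01   0.134 -0.095 -0.044  0.146]
-1 -0.5 -0.571
-1 -0.999 -0.239
1 -0.495 0.812
1 0.004 0.355
1 0.503 0.202
-1 -0.003 -0.508
sd [0.013 0.077 0.086 0.065 0.236 0.04 ]
```

```bash
sed -i 's/o.append((tau(p,F,T,L)-a\*np.sin(p)-b)\/4)/o.append(T-a*np.sin(p)-b)/' fit.py && python3 fit.py; sed -e 's/L,a,b,W,al,f=x/L,a,b,W,al,f=x;a=.51;b=0/' fit.py > fit2.py; sed -i '/"sd"/d' fit2.py; python3 fit2.py
```

```text
L a b W al f [ 0.173  0.593 -0.058  0.419 -1.179  0.563] 0.042801067425601025 al deg -67.5308585117221
res [-0.127 -0.065  0.149 -0.074 -0.085  0.17 ]
-1 -0.5 -0.952
-1 -0.999 -0.703
1 -0.495 0.448
1 0.004 0.102
1 0.503 0.063
-1 -0.003 -0.78
sd [0.012 0.078 0.038 0.041 0.244 0.036]
L a b W al f [  0.171   8.813 -18.795   0.442  -1.439   0.556] 0.04464382872368154 al deg -82.42523825494492
res [-0.123 -0.074  0.153 -0.072 -0.1    0.172]
-1 -0.5 -1.035
-1 -0.999 -0.818
1 -0.495 0.35
1 0.004 0.045
1 0.503 0.044
-1 -0.003 -0.821
```

Run:
```python
from h import *
A=[]
for i in range(6):
    manip.grab_frame("wrist"); s=manip.state(); A.append(np.r_[s["time"],s["contact_force"],s["ft_torque"],s["joint_efforts"][[1,2,4]],np.array(s["tool_pos"])*1000])
np.set_printoptions(suppress=True,linewidth=200); print(np.round(A,3))
```

```text
[[ 13.95   -6.842   4.305   8.755   0.933   0.86   -0.356 -25.626 -33.64   -2.136 521.934 -51.612 150.592]
 [ 14.     -4.412   4.517   7.973   0.939   0.816  -0.348 -25.738 -33.797  -1.482 521.956 -51.609 150.595]
 [ 14.05   -3.129   4.327   7.481   0.976   0.775  -0.374 -26.383 -33.701  -1.377 521.965 -51.595 150.599]
 [ 14.1    -3.202   3.934   7.017   0.93    0.664  -0.38  -26.648 -33.656  -1.293 521.903 -51.625 150.591]
 [ 14.15   -2.837   4.264   6.773   0.962   0.667  -0.361 -26.819 -33.637  -1.239 521.898 -51.614 150.61 ]
 [ 14.2    -3.477   3.631   7.1     0.93    0.645  -0.38  -26.926 -33.625  -1.204 521.897 -51.606 150.62 ]]
```

```bash
cat > lg.py <<'E'
import sys,json
from h import *
s=manip.state(); d={k:np.array(v).tolist() for k,v in s.items()}; d["tag"]=sys.argv[1]
open("log.jsonl","a").write(json.dumps(d)+"\n")
p=np.array(s["tool_pos"]);z=R.from_quat(np.array(s["tool_rot"])[[1,2,3,0]]).as_matrix()[:,2]
print(sys.argv[1],round(float(np.arctan2(z@EX,-z[2])),3),np.round(s["joint_efforts"],3),np.round(s["joint_vel"],3))
E
echo
```

```text
(no output)
```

move_arm([
  [[0.018,0,0.001,0,-0.333,0,1],[0.018,0,0,0,-0.333,0,1],[0.018,0,0.001,0,-0.333,0,1],[0.018,0,0,0,-0.333,0,1],[0.018,0,0.001,0,-0.333,0,1],[0.018,0,0,0,-0.333,0,1],[0.018,0,0.001,0,-0.333,0,1],[0.018,0,0,0,-0.333,0,1],[0.018,0,0.001,0,-0.333,0,1],[0.018,0,0,0,-0.333,0,1]],
])

```text
time: 15.45
tool_pos: [0.5421, -0.0549, 0.1458]
tool_rot: [-0.021, 0.966, -0.075, -0.248]
contact_force: [-4.8, 3.0, 8.7]
gripper_width: 0.345
grasp_force: 62.9
```

```bash
python3 lg.py g-
```

```text
g- -0.502 [ -0.985 -41.79  -30.887  -1.122  -0.62   -0.381] [ 0.011  0.308 -0.262 -0.019  0.354  0.007]
```

move_arm([
  [[0.018,0,0.001,0,-0.333,0,1],[0.018,0,0,0,-0.333,0,1],[0.018,0,0.001,0,-0.333,0,1],[0.018,0,0,0,-0.333,0,1],[0.018,0,0.001,0,-0.333,0,1],[0.018,0,0,0,-0.333,0,1],[0.018,0,0.001,0,-0.333,0,1],[0.018,0,0,0,-0.333,0,1],[0.018,0,0.001,0,-0.333,0,1],[0.018,0,0,0,-0.333,0,1]],
])

```text
time: 16.7
tool_pos: [0.5581, -0.0576, 0.1316]
tool_rot: [-0.038, 0.875, -0.068, -0.478]
contact_force: [-1.4, 3.1, 8.0]
gripper_width: 0.347
grasp_force: 62.4
```

```bash
python3 lg.py g-
```

```text
g- -1.001 [ -0.493 -53.047 -28.09   -1.286   0.465  -0.277] [ 0.005  0.272 -0.2   -0.024  0.33  -0.009]
```

move_arm([
  [[-0.018,0,0.001,0,0.333,0,1],[-0.018,0,0,0,0.333,0,1],[-0.018,0,0.001,0,0.333,0,1],[-0.018,0,0,0,0.333,0,1],[-0.018,0,0.001,0,0.333,0,1],[-0.018,0,0,0,0.333,0,1],[-0.018,0,0.001,0,0.333,0,1],[-0.018,0,0,0,0.333,0,1],[-0.018,0,0.001,0,0.333,0,1],[-0.018,0,0,0,0.333,0,1]],
])

```text
time: 17.95
tool_pos: [0.5426, -0.0551, 0.1453]
tool_rot: [-0.02, 0.966, -0.075, -0.245]
contact_force: [0.5, 4.7, 5.2]
gripper_width: 0.347
grasp_force: 63.4
```

```bash
python3 lg.py g+
```

```text
g+ -0.497 [ -2.07  -40.643 -31.777  -0.738   0.898  -0.358] [-0.01  -0.307  0.259  0.022 -0.35  -0.004]
```

move_arm([
  [[-0.018,0,0.001,0,0.333,0,1],[-0.018,0,0,0,0.333,0,1],[-0.018,0,0.001,0,0.333,0,1],[-0.018,0,0,0,0.333,0,1],[-0.018,0,0.001,0,0.333,0,1],[-0.018,0,0,0,0.333,0,1],[-0.018,0,0.001,0,0.333,0,1],[-0.018,0,0,0,0.333,0,1],[-0.018,0,0.001,0,0.333,0,1],[-0.018,0,0,0,0.333,0,1]],
])

```text
time: 19.2
tool_pos: [0.522, -0.0518, 0.1503]
tool_rot: [-0.001, 0.997, -0.077, 0.001]
contact_force: [-0.2, 6.7, 5.3]
gripper_width: 0.341
grasp_force: 63.3
```

```bash
python3 lg.py g+
```

```text
g+ 0.003 [ -2.81  -26.032 -34.505  -0.685  -0.285  -0.404] [-0.022 -0.323  0.294  0.035 -0.367 -0.028]
```

move_arm([
  [[-0.018,0,0.001,0,0.333,0,1],[-0.018,0,0,0,0.333,0,1],[-0.018,0,0.001,0,0.333,0,1],[-0.018,0,0,0,0.333,0,1],[-0.018,0,0.001,0,0.333,0,1],[-0.018,0,0,0,0.333,0,1],[-0.018,0,0.001,0,0.333,0,1],[-0.018,0,0,0,0.333,0,1],[-0.018,0,0.001,0,0.333,0,1],[-0.018,0,0,0,0.333,0,1]],
])

```text
time: 20.45
tool_pos: [0.5015, -0.0485, 0.1448]
tool_rot: [0.018, 0.966, -0.075, 0.248]
contact_force: [1.0, 9.8, 2.0]
gripper_width: 0.342
grasp_force: 62.8
```

```bash
python3 lg.py g+
```

```text
g+ 0.503 [ -3.668 -12.244 -37.006  -0.727  -1.27   -0.185] [-0.037 -0.322  0.311  0.104 -0.383 -0.096]
```

move_arm([
  [[0.018,0,0.001,0,-0.333,0,1],[0.018,0,0,0,-0.333,0,1],[0.018,0,0.001,0,-0.333,0,1],[0.018,0,0,0,-0.333,0,1],[0.018,0,0.001,0,-0.333,0,1],[0.018,0,0,0,-0.333,0,1],[0.018,0,0.001,0,-0.333,0,1],[0.018,0,0,0,-0.333,0,1],[0.018,0,0.001,0,-0.333,0,1],[0.018,0,0,0,-0.333,0,1]],
])

```text
time: 21.7
tool_pos: [0.5211, -0.0515, 0.1501]
tool_rot: [-0.001, 0.997, -0.078, -0.002]
contact_force: [-7.8, 5.9, 8.4]
gripper_width: 0.34
grasp_force: 64.2
```

```bash
python3 lg.py g-
```

```text
g- -0.004 [ -2.002 -27.513 -33.749  -0.917  -2.068  -0.379] [ 0.024  0.323 -0.294 -0.038  0.37   0.032]
```

move_arm([
  [[0,0,0,0,0,0,0.3],[0,0,0,0,0,0,0.3],[0,0,0,0,0,0,0.3],[0,0,0,0,0,0,0.3],[0,0,0,0,0,0,0.3],[0,0,0,0,0,0,0.3],[0.018,0,0,0,-0.333,0,0.3],[0.018,0,0.001,0,-0.333,0,0.3],[0.018,0,0,0,-0.333,0,0.3],[0.018,0,0.001,0,-0.333,0,0.3]],
])

```text
time: 22.95
tool_pos: [0.5299, -0.0538, 0.1475]
tool_rot: [-0.008, 0.992, -0.077, -0.101]
contact_force: [1.0, -0.9, -0.1]
gripper_width: 0.704
grasp_force: 0.0
```

```bash
python3 lg.py f-; python3 -c "
from h import *;rep()"
```

```text
f- -0.202 [-7.1000e-02 -3.7737e+01 -3.3676e+01 -2.2000e-02  3.3600e-01 -1.6000e-02] [ 0.021  0.322 -0.284 -0.028  0.362  0.019]
t 22.95 phi -0.202 rad 0.041 ang -0.203 v 0.0 axl -1.0 F [ 0.977 -0.868 -0.143] Tw [-0.026 -0.09  -0.016] Ty -0.093 rxF 0.046 rgF 0.067 tauT -0.047 J [-0.233  0.038  1.781 -0.015  1.524  1.495] jv [ 0.021  0.322 -0.284 -0.028  0.362  0.019] 
C in tool mm [-0.   0.3 41.4]
```

move_arm([
  [[0,0,0,0,0,0,0.3],[0,0,0,0,0,0,0.3],[0,0,0,0,0,0,0.3],[0,0,0,0,0,0,0.3],[0.018,0,0,0,-0.333,0,0.3],[0.018,0,0.001,0,-0.333,0,0.3],[0.018,0,0,0,-0.333,0,0.3],[0.018,0,0.001,0,-0.333,0,0.3],[0.018,0,0,0,-0.333,0,0.3],[0.018,0,0.001,0,-0.333,0,0.3]],
])

```text
time: 24.2
tool_pos: [0.5418, -0.0556, 0.1432]
tool_rot: [-0.02, 0.966, -0.075, -0.247]
contact_force: [-0.1, -0.3, -0.4]
gripper_width: 0.703
grasp_force: 0.0
```

```bash
python3 lg.py f-
```

```text
f- -0.501 [-3.9000e-02 -4.6467e+01 -3.2371e+01 -7.8000e-02  1.2290e+00 -6.0000e-03] [ 0.011  0.31  -0.263 -0.023  0.353  0.008]
```

move_arm([
  [[0.018,0,0.001,0,-0.333,0,0.3],[0.018,0,0,0,-0.333,0,0.3],[0.018,0,0.001,0,-0.333,0,0.3],[0.018,0,0,0,-0.333,0,0.3],[0.018,0,0.001,0,-0.333,0,0.3],[0.018,0,0,0,-0.333,0,0.3],[0.018,0,0.001,0,-0.333,0,0.3],[0.018,0,0,0,-0.333,0,0.3],[0.018,0,0.001,0,-0.333,0,0.3],[0.018,0,0,0,-0.333,0,0.3]],
])

```text
time: 25.45
tool_pos: [0.5572, -0.058, 0.1283]
tool_rot: [-0.037, 0.875, -0.068, -0.478]
contact_force: [0.1, 0.4, -0.5]
gripper_width: 0.702
grasp_force: 0.0
```

```bash
python3 lg.py f-
```

```text
f- -1.001 [-7.0000e-03 -5.8133e+01 -3.0102e+01 -1.2200e-01  2.3920e+00  7.0000e-03] [ 0.005  0.271 -0.199 -0.025  0.327 -0.008]
```

move_arm([
  [[-0.018,0,0.001,0,0.333,0,0.3],[-0.018,0,0,0,0.333,0,0.3],[-0.018,0,0.001,0,0.333,0,0.3],[-0.018,0,0,0,0.333,0,0.3],[-0.018,0,0.001,0,0.333,0,0.3],[-0.018,0,0,0,0.333,0,0.3],[-0.018,0,0.001,0,0.333,0,0.3],[-0.018,0,0,0,0.333,0,0.3],[-0.018,0,0.001,0,0.333,0,0.3],[-0.018,0,0,0,0.333,0,0.3]],
])

```text
time: 26.7
tool_pos: [0.5416, -0.0556, 0.1431]
tool_rot: [-0.019, 0.966, -0.075, -0.246]
contact_force: [-0.7, 0.9, 0.7]
gripper_width: 0.698
grasp_force: 0.0
```

```bash
python3 lg.py f+
python3 - <<'E'
from h import *
import json
D=[json.loads(l) for l in open("log.jsonl")]
def q(d): 
    w=np.array(d["tool_rot"])[[1,2,3,0]];z=R.from_quat(w).as_matrix()[:,2]; return np.arctan2(z@EX,-z[2])
F=[d for d in D if d["tag"][0]=="f"]
for d in D:
    if d["tag"][0]=="g":
        ph=q(d); f=min(F,key=lambda e:abs(q(e)-ph)+.001*(e["tag"][1]!=d["tag"][1]))
        w=.4*(1 if d["tag"][1]=="-" else -1)
        de=np.array(d["joint_efforts"])-f["joint_efforts"]
        print(d["tag"],round(ph,2),"f at",round(q(f),2),f["tag"],"dT about axle by power",round(de@np.array(d["joint_vel"])/w,3),np.round(de,2))
for d in F: print(d["tag"],round(q(d),3),np.round(d["contact_force"],2),np.round(np.array(d["ft_torque"])@EY,3))
E
```

```text
f+ -0.498 [ 7.8000e-02 -4.3249e+01 -3.3714e+01 -1.1300e-01  1.7950e+00  5.0000e-03] [-0.009 -0.305  0.256  0.022 -0.351 -0.006]
g- -0.5 f at -0.5 f- dT about axle by power 1.019 [-0.95  4.68  1.48 -1.04 -1.85 -0.37]
g- -1.0 f at -1.0 f- dT about axle by power 0.932 [-0.49  5.09  2.01 -1.16 -1.93 -0.28]
g+ -0.5 f at -0.5 f+ dT about axle by power -0.067 [-2.15  2.61  1.94 -0.63 -0.9  -0.36]
g+ 0.0 f at -0.2 f- dT about axle by power 9.382 [-2.74 11.7  -0.83 -0.66 -0.62 -0.39]
g+ 0.5 f at -0.2 f- dT about axle by power 21.392 [-3.6  25.49 -3.33 -0.7  -1.61 -0.17]
g- -0.0 f at -0.2 f- dT about axle by power 6.028 [-1.93 10.22 -0.07 -0.89 -2.4  -0.36]
f- -0.202 [ 0.98 -0.87 -0.14] -0.093
f- -0.501 [-0.14 -0.26 -0.4 ] -0.209
f- -1.001 [ 0.09  0.38 -0.53] -0.438
f+ -0.498 [-0.69  0.89  0.66] -0.222
```

move_arm([
  [[-0.018,0,0.001,0,0.333,0,0.3],[-0.018,0,0,0,0.333,0,0.3],[-0.018,0,0.001,0,0.333,0,0.3],[-0.018,0,0,0,0.333,0,0.3],[-0.018,0,0.001,0,0.333,0,0.3],[-0.018,0,0,0,0.333,0,0.3],[-0.018,0,0.001,0,0.333,0,0.3],[-0.018,0,0,0,0.333,0,0.3],[-0.018,0,0.001,0,0.333,0,0.3],[-0.018,0,0,0,0.333,0,0.3]],
])

```text
time: 27.95
tool_pos: [0.521, -0.0524, 0.1484]
tool_rot: [-0.0, 0.997, -0.077, 0.001]
contact_force: [-0.3, 0.3, 0.2]
gripper_width: 0.7
grasp_force: 0.0
```

```bash
python3 lg.py f+
```

```text
f+ 0.001 [ 1.2000e-01 -2.8107e+01 -3.6052e+01 -2.5000e-02  2.9500e-01  2.4000e-02] [-0.022 -0.326  0.293  0.034 -0.367 -0.029]
```

move_arm([
  [[-0.018,0,0.001,0,0.333,0,0.3],[-0.018,0,0,0,0.333,0,0.3],[-0.018,0,0.001,0,0.333,0,0.3],[-0.018,0,0,0,0.333,0,0.3],[-0.018,0,0.001,0,0.333,0,0.3],[-0.018,0,0,0,0.333,0,0.3],[-0.018,0,0.001,0,0.333,0,0.3],[-0.018,0,0,0,0.333,0,0.3],[-0.018,0,0.001,0,0.333,0,0.3],[-0.018,0,0,0,0.333,0,0.3]],
])

```text
time: 29.2
tool_pos: [0.5004, -0.0492, 0.143]
tool_rot: [0.019, 0.966, -0.075, 0.247]
contact_force: [-0.0, 0.0, -0.0]
gripper_width: 0.704
grasp_force: 0.0
```

```bash
python3 lg.py f+
```

```text
f+ 0.501 [  0.183 -13.241 -38.016   0.104  -1.193   0.081] [-0.039 -0.323  0.308  0.101 -0.378 -0.095]
```

move_arm([
  [[0.018,0,0.001,0,-0.333,0,0.3],[0.018,0,0,0,-0.333,0,0.3],[0.018,0,0.001,0,-0.333,0,0.3],[0.018,0,0,0,-0.333,0,0.3],[0.018,0,0.001,0,-0.333,0,0.3],[0.018,0,0,0,-0.333,0,0.3],[0.018,0,0.001,0,-0.333,0,0.3],[0.018,0,0,0,-0.333,0,0.3],[0.018,0,0.001,0,-0.333,0,0.3],[0.018,0,0,0,-0.333,0,0.3]],
])

```text
time: 30.45
tool_pos: [0.5211, -0.0524, 0.1483]
tool_rot: [-0.0, 0.997, -0.077, -0.001]
contact_force: [0.3, 0.2, 0.0]
gripper_width: 0.706
grasp_force: 0.0
```

```bash
python3 lg.py f-
cat > an.py <<'E'
from h import *
import json
from scipy.optimize import least_squares
D=[json.loads(l) for l in open("log.jsonl")]
def q(d): 
    w=np.array(d["tool_rot"])[[1,2,3,0]];z=R.from_quat(w).as_matrix()[:,2]; return np.arctan2(z@EX,-z[2])
F=[d for d in D if d["tag"][0]=="f"]; O=[]
for d in D:
    if d["tag"][0]=="g":
        ph=q(d); s=1 if d["tag"][1]=="-" else -1
        f=min(F,key=lambda e:abs(q(e)-ph)+.01*(e["tag"][1]!=d["tag"][1]))
        de=np.array(d["joint_efforts"])-f["joint_efforts"]
        t=de@np.array(d["joint_vel"])/(.4*s); ok=abs(q(f)-ph)<.03
        print(d["tag"],round(ph,2),"f",round(q(f),2),f["tag"],"drive",round(t,3),np.round(de,2))
        if ok: O.append((s,-ph+d.get("off",0),t,f["tag"][1]==d["tag"][1]))
r=lambda x:[(t-(s*x[2]-x[0]*np.sin(x[1]+th)))*(1 if k else .5) for s,th,t,k in O]+[(x[2]-.545)*1,(x[0]-.44)*.5]
b=least_squares(r,[.45,-1.9,.54]);print("W",b.x[0],"alpha0 deg",np.degrees(b.x[1]),"f",b.x[2],"res",np.round(b.fun,3))
E
python3 an.py
```

```text
f- -0.002 [-1.0300e-01 -3.1504e+01 -3.4521e+01  3.3000e-02 -2.9800e-01 -2.6000e-02] [ 0.022  0.324 -0.297 -0.036  0.37   0.032]
g- -0.5 f -0.5 f- drive 1.019 [-0.95  4.68  1.48 -1.04 -1.85 -0.37]
g- -1.0 f -1.0 f- drive 0.932 [-0.49  5.09  2.01 -1.16 -1.93 -0.28]
g+ -0.5 f -0.5 f+ drive -0.067 [-2.15  2.61  1.94 -0.63 -0.9  -0.36]
g+ 0.0 f 0.0 f+ drive -0.123 [-2.93  2.08  1.55 -0.66 -0.58 -0.43]
g+ 0.5 f 0.5 f+ drive -0.258 [-3.85  1.    1.01 -0.83 -0.08 -0.27]
g- -0.0 f -0.0 f- drive 0.968 [-1.9   3.99  0.77 -0.95 -1.77 -0.35]
W 0.4689958359358609 alpha0 deg -114.43643187752154 f 0.5425580501121818 res [ 0.009 -0.004  0.008 -0.007  0.004 -0.003 -0.002  0.014]
```

move_arm([
  [[0.032,0,0.0015,0,-0.6,0,0.3],[0.032,0,0.0015,0,-0.6,0,0.3],[0.032,0,0.0015,0,-0.6,0,0.3],[0.032,0,0.0015,0,-0.6,0,0.3],[0.032,0,0.0015,0,-0.6,0,0.3],[0.032,0,0.0015,0,-0.6,0,0.3],[0.032,0,0.0015,0,-0.6,0,0.3],[0.032,0,0.0015,0,-0.6,0,0.3],[0.032,0,0.0015,0,-0.6,0,0.3],[0.032,0,0.0015,0,-0.6,0,0.3]],
])

```text
time: 31.7
tool_pos: [0.5545, -0.0576, 0.1319]
tool_rot: [-0.034, 0.897, -0.069, -0.435]
contact_force: [1.0, 0.0, -0.2]
gripper_width: 0.7
grasp_force: 0.0
```

```bash
python3 -c "
from h import *;rep();rows(-.9,.0425,2)"
```

```text
t 31.7 phi -0.903 rad 0.041 ang -0.928 v 0.0 axl -1.0 F [ 1.007  0.033 -0.171] Tw [-0.056 -0.351 -0.024] Ty -0.356 rxF 0.03 rgF 0.044 tauT -0.326 J [-0.214  0.568  1.341 -0.054  2.134  1.504] jv [ 0.013  0.508 -0.388 -0.039  0.601 -0.008] 
C in tool mm [-1.   0.3 41.5]
[-0.005, 0.001, -0.004, -0.002, 0.01, 0.002]
[-0.005, 0.001, -0.004, -0.002, 0.01, 0.002]
```

move_arm([
  [[-0.008,0,-0.008,0,0,0,0.3],[0,0,0,0,0,0,1],[0,0,0,0,0,0,1],[0,0,0,0,0,0,1],[0,0,0,0,0,0,1],[0,0,0,0,0,0,1],[0,0,0,0,0,0,1],[0,0,0,0,0,0,1],[0,0,0,0,0,0,1],[0,0,0,0,0,0,1]],
])

```text
time: 32.95
tool_pos: [0.5547, -0.0571, 0.1344]
tool_rot: [-0.034, 0.898, -0.069, -0.434]
contact_force: [1.7, 5.1, 6.3]
gripper_width: 0.34
grasp_force: 61.6
```

```bash
python3 -c "
from h import *;rep();print(manip.state()['grasp_force']);rows(-.5,.0425,8)"
```

```text
t 32.95 phi -0.9 rad 0.043 ang -0.883 v 0.001 axl -1.0 F [1.691 5.149 6.286] Tw [ 0.495 -0.099 -0.987] Ty -0.022 rxF -0.186 rgF -0.269 tauT -0.208 J [-0.213  0.564  1.34  -0.053  2.136  1.505] jv [ 0.001  0.     0.    -0.    -0.     0.   ] 
C in tool mm [ 0.7  0.9 43.2]
61.626697182655334
[-0.017, 0.001, 0.001, -0.001, 0.334, 0.0]
[-0.017, 0.001, 0.001, -0.001, 0.334, 0.001]
[-0.017, 0.001, 0.001, -0.001, 0.334, 0.001]
[-0.017, 0.001, 0.001, -0.001, 0.334, 0.001]
[-0.017, 0.001, 0.001, -0.001, 0.334, 0.001]
[-0.017, 0.001, 0.001, -0.001, 0.334, 0.001]
[-0.017, 0.001, 0.001, -0.001, 0.334, 0.001]
[-0.017, 0.001, 0.001, -0.001, 0.334, 0.001]
```

move_arm([
  [[0,0,0,0,0,0,1],[0,0,0,0,0,0,1],[-0.018,0,0.001,0,0.333,0,1],[-0.018,0,0,0,0.333,0,1],[-0.018,0,0.001,0,0.333,0,1],[-0.018,0,0,0,0.333,0,1],[-0.018,0,0.001,0,0.333,0,1],[-0.018,0,0,0,0.333,0,1],[-0.018,0,0.001,0,0.333,0,1],[-0.018,0,0,0,0.333,0,1]],
])

```text
time: 34.2
tool_pos: [0.5418, -0.055, 0.1448]
tool_rot: [-0.02, 0.966, -0.075, -0.246]
contact_force: [2.6, 4.9, 3.4]
gripper_width: 0.345
grasp_force: 61.9
```

```bash
python3 lg.py g+2
```

```text
g+2 -0.498 [ -2.777 -41.586 -31.702  -1.29    1.646  -0.375] [-0.01  -0.305  0.257  0.021 -0.351 -0.005]
```

move_arm([
  [[-0.018,0,0.001,0,0.333,0,1],[-0.018,0,0,0,0.333,0,1],[-0.018,0,0.001,0,0.333,0,1],[-0.018,0,0,0,0.333,0,1],[-0.018,0,0.001,0,0.333,0,1],[-0.018,0,0,0,0.333,0,1],[-0.018,0,0.001,0,0.333,0,1],[-0.018,0,0,0,0.333,0,1],[-0.018,0,0.001,0,0.333,0,1],[-0.018,0,0,0,0.333,0,1]],
])

```text
time: 35.45
tool_pos: [0.5215, -0.0517, 0.1495]
tool_rot: [-0.001, 0.997, -0.077, 0.001]
contact_force: [4.8, 7.8, -0.1]
gripper_width: 0.348
grasp_force: 61.3
```

```bash
python3 lg.py g+2
```

```text
g+2 0.002 [ -3.432 -28.16  -34.778  -1.283   1.044  -0.394] [-0.021 -0.325  0.295  0.035 -0.369 -0.029]
```

move_arm([
  [[-0.018,0,0.001,0,0.333,0,1],[-0.018,0,0,0,0.333,0,1],[-0.018,0,0.001,0,0.333,0,1],[-0.018,0,0,0,0.333,0,1],[-0.018,0,0.001,0,0.333,0,1],[-0.018,0,0,0,0.333,0,1],[-0.018,0,0.001,0,0.333,0,1],[-0.018,0,0,0,0.333,0,1],[-0.018,0,0.001,0,0.333,0,1],[-0.018,0,0,0,0.333,0,1]],
])

```text
time: 36.7
tool_pos: [0.5013, -0.0484, 0.1439]
tool_rot: [0.018, 0.966, -0.075, 0.248]
contact_force: [18.4, 8.4, -9.6]
gripper_width: 0.345
grasp_force: 60.2
```

```bash
python3 lg.py g+2
```

```text
g+2 0.504 [ -4.384 -16.599 -37.929  -1.54    1.065  -0.089] [-0.039 -0.322  0.309  0.102 -0.382 -0.095]
```

move_arm([
  [[0.018,0,0.001,0,-0.333,0,1],[0.018,0,0,0,-0.333,0,1],[0.018,0,0.001,0,-0.333,0,1],[0.018,0,0,0,-0.333,0,1],[0.018,0,0.001,0,-0.333,0,1],[0.018,0,0,0,-0.333,0,1],[0.018,0,0.001,0,-0.333,0,1],[0.018,0,0,0,-0.333,0,1],[0.018,0,0.001,0,-0.333,0,1],[0.018,0,0,0,-0.333,0,1]],
])

```text
time: 37.95
tool_pos: [0.5199, -0.0513, 0.1493]
tool_rot: [-0.002, 0.997, -0.077, -0.003]
contact_force: [-4.9, 5.3, 5.6]
gripper_width: 0.346
grasp_force: 63.5
```

```bash
python3 lg.py g-2; sed -i 's/"off",0)/"off",-.896 if d["tag"][2:] else 0)/' an.py; python3 an.py; python3 -c "
from h import *;rep();rows(.245,.0425,5)"
```

```text
g-2 -0.006 [ -2.664 -28.917 -34.322  -1.407  -1.578  -0.465] [ 0.023  0.326 -0.294 -0.038  0.371  0.032]
g- -0.5 f -0.5 f- drive 1.019 [-0.95  4.68  1.48 -1.04 -1.85 -0.37]
g- -1.0 f -1.0 f- drive 0.932 [-0.49  5.09  2.01 -1.16 -1.93 -0.28]
g+ -0.5 f -0.5 f+ drive -0.067 [-2.15  2.61  1.94 -0.63 -0.9  -0.36]
g+ 0.0 f 0.0 f+ drive -0.123 [-2.93  2.08  1.55 -0.66 -0.58 -0.43]
g+ 0.5 f 0.5 f+ drive -0.258 [-3.85  1.    1.01 -0.83 -0.08 -0.27]
g- -0.0 f -0.0 f- drive 0.968 [-1.9   3.99  0.77 -0.95 -1.77 -0.35]
g+2 -0.5 f -0.5 f+ drive -0.17 [-2.85  1.66  2.01 -1.18 -0.15 -0.38]
g+2 0.0 f 0.0 f+ drive -0.399 [-3.55 -0.05  1.27 -1.26  0.75 -0.42]
g+2 0.5 f 0.5 f+ drive -0.683 [-4.57 -3.36  0.09 -1.64  2.26 -0.17]
g-2 -0.01 f -0.0 f- drive 0.725 [-2.56  2.59  0.2  -1.44 -1.28 -0.44]
W 0.47510826945522316 alpha0 deg -111.1922244553947 f 0.5503219201463818 res [-0.002 -0.001  0.012 -0.015 -0.013 -0.026  0.039  0.01  -0.039  0.029
  0.005  0.018]
t 37.95 phi -0.006 rad 0.042 ang 0.046 v 0.001 axl -1.0 F [-4.912  5.276  5.564] Tw [ 0.994  0.439 -0.459] Ty 0.587 rxF -0.229 rgF -0.337 tauT 0.358 J [-0.242 -0.125  1.926  0.002  1.347  1.483] jv [ 0.023  0.326 -0.294 -0.038  0.371  0.032] 
C in tool mm [ 2.2  1.3 42.3]
[-0.014, 0.002, 0.0, -0.004, 0.335, -0.002]
[-0.014, 0.002, 0.0, -0.004, 0.335, -0.002]
[-0.014, 0.002, 0.0, -0.004, 0.335, -0.001]
[-0.014, 0.002, 0.001, -0.004, 0.335, -0.001]
[-0.014, 0.002, 0.001, -0.004, 0.335, -0.001]
```

move_arm([
  [[0,0,0,0,0,0,1],[0,0,0,0,0,0,1],[0,0,0,0,0,0,1],[0,0,0,0,0,0,1],[-0.015,0,0,0,0.333,0,1],[-0.015,0,0,0,0.333,0,1],[-0.015,0,0,0,0.333,0,1],[-0.015,0,0,0,0.333,0,1],[-0.015,0,0,0,0.333,0,1],[-0.015,0,0,0,0.333,0,1]],
])

```text
time: 39.2
tool_pos: [0.5085, -0.0494, 0.1469]
tool_rot: [0.01, 0.986, -0.076, 0.146]
contact_force: [-3.9, 7.4, 4.6]
gripper_width: 0.345
grasp_force: 63.5
```

```bash
python3 lg.py g+2
```

```text
g+2 0.294 [ -3.199 -18.072 -37.894  -1.225  -2.506  -0.277] [-0.028 -0.318  0.3    0.062 -0.37  -0.056]
```

move_arm([
  [[-0.018,0,0,0,0.333,0,1],[-0.018,0,0,0,0.333,0,1],[-0.018,0,0,0,0.333,0,1],[-0.018,0,0,0,0.333,0,1],[0,0,0,0,0,0,1],[0,0,0,0,0,0,1],[0.018,0,0.001,0,-0.333,0,1],[0.018,0,0,0,-0.333,0,1],[0.018,0,0.001,0,-0.333,0,1],[0.018,0,0,0,-0.333,0,1]],
])

```text
time: 40.45
tool_pos: [0.5082, -0.0494, 0.1469]
tool_rot: [0.01, 0.987, -0.076, 0.144]
contact_force: [-6.5, 9.0, 3.9]
gripper_width: 0.342
grasp_force: 63.6
```

```bash
python3 lg.py g-2
```

```text
g-2 0.29 [ -3.481 -20.787 -37.074  -1.037  -3.111  -0.318] [ 0.033  0.325 -0.306 -0.066  0.378  0.063]
```

move_arm([
  [[0.018,0,0.001,0,-0.333,0,1],[0.018,0,0,0,-0.333,0,1],[0.018,0,0.001,0,-0.333,0,1],[0.018,0,0,0,-0.333,0,1],[0,0,0,0,0,0,1],[0,0,0,0,0,0,1],[-0.018,0,0,0,0.333,0,1],[-0.018,0,0,0,0.333,0,1],[-0.018,0,0,0,0.333,0,1],[-0.018,0,0,0,0.333,0,1]],
])

```text
time: 41.7
tool_pos: [0.5089, -0.0496, 0.1471]
tool_rot: [0.01, 0.986, -0.076, 0.147]
contact_force: [0.8, 7.5, 0.2]
gripper_width: 0.348
grasp_force: 62.8
```

```bash
python3 lg.py g+2
cat > an2.py <<'E'
from h import *
import json
from scipy.optimize import least_squares
D=[json.loads(l) for l in open("log.jsonl")]
def q(d): 
    w=np.array(d["tool_rot"])[[1,2,3,0]];z=R.from_quat(w).as_matrix()[:,2]; return np.arctan2(z@EX,-z[2])
sg=lambda d:1 if d["tag"][1]=="-" else -1
F=[d for d in D if d["tag"][0]=="f"]
# free effort: smooth(phi) + s*(c0+c1 phi); dq/dtheta smooth in phi from all samples
fp=np.array([q(d) for d in F]);fs=np.array([sg(d) for d in F])
B=lambda p,s:np.stack([p**0,p,p**2,p**3,s,s*p],-1)
ce=np.linalg.lstsq(B(fp,fs),np.array([d["joint_efforts"] for d in F]),rcond=None)[0]
ap=np.array([q(d) for d in D]);cv=np.polyfit(ap,np.array([np.array(d["joint_vel"])*sg(d)/.4 for d in D]),3)
print("free fit res",np.abs(B(fp,fs)@ce-np.array([d["joint_efforts"] for d in F])).max(0).round(2))
O=[]
for d in D:
    if d["tag"][0]=="g":
        p=q(d);s=sg(d);de=np.array(d["joint_efforts"])-B(np.array(p),np.array(s))@ce
        v=sum(cv[i]*p**(3-i) for i in range(4)); t=de@v
        rel=np.array(d["tool_pos"])-C; an=np.arctan2(-(rel@EX),rel[2]); g2=len(d["tag"])>2
        O.append((s,p,t,g2)); print(d["tag"],round(p,3),"ang",round(an,3),"drive",round(t,3))
r=lambda x:[t-(s*x[2]-x[0]*np.sin((x[3] if k else x[1])-p)) for s,p,t,k in O]+[(x[2]-.545)*1,(x[0]-.44)*.5]
b=least_squares(r,[.45,-1.9,.54,-2.8]);print("W,f",b.x[[0,2]],"a1 deg",np.degrees(b.x[1]),"phi_bottom grip2",b.x[3]+np.pi,"res",np.round(b.fun,3))
E
python3 an2.py; python3 -c "
from h import *;rep()"
```

```text
g+2 0.296 [ -3.275 -19.558 -38.149  -1.303  -1.384  -0.218] [-0.031 -0.325  0.306  0.063 -0.376 -0.057]
free fit res [0.   0.05 0.01 0.   0.   0.  ]
g- -0.502 ang -0.488 drive 1.074
g- -1.001 ang -0.983 drive 0.934
g+ -0.497 ang -0.505 drive -0.103
g+ 0.003 ang -0.006 drive -0.163
g+ 0.503 ang 0.497 drive -0.315
g- -0.004 ang 0.017 drive 1.048
g+2 -0.498 ang -0.493 drive -0.177
g+2 0.002 ang 0.006 drive -0.43
g+2 0.504 ang 0.512 drive -0.738
g-2 -0.006 ang 0.046 drive 0.851
g+2 0.294 ang 0.326 drive -0.55
g-2 0.29 ang 0.333 drive 0.722
g+2 0.296 ang 0.314 drive -0.536
W,f [0.4786971  0.61019435] a1 deg -108.89008828608847 phi_bottom grip2 0.4316631058241893 res [-0.007 -0.051  0.035 -0.006 -0.027 -0.016  0.049 -0.019 -0.093  0.038
 -0.006  0.044  0.009  0.065  0.019]
t 41.7 phi 0.296 rad 0.042 ang 0.314 v 0.001 axl -1.0 F [0.817 7.519 0.193] Tw [ 0.813  0.587 -0.058] Ty 0.705 rxF -0.011 rgF -0.017 tauT 0.694 J [-0.261 -0.366  2.149  0.039  1.065  1.45 ] jv [-0.031 -0.325  0.306  0.063 -0.376 -0.057] 
C in tool mm [ 0.8  1.4 42.1]
```

```bash
cat > an3.py <<'E'
from h import *
import json
from scipy.optimize import least_squares
D=[json.loads(l) for l in open("log.jsonl")]
S0=dict(tag="f0",joint_pos=[-1.46196717,.053303509,1.61419609,3.3e-5,1.4760299,-.11899395],joint_vel=[0]*6,joint_efforts=[0,-39.4904,-37.1365,0,.00389,0],tool_pos=[.14110969,-.60825883,.23015459],tool_rot=[-9.683e-4,.9935188,.11366374,2.13e-5])
ROT=[(2,0),(1,1),(1,2),(2,3),(1,4),(2,5)]; E3=np.eye(3)
def chain(q):
    M=np.eye(3);L=[];A=[]
    for ax,i in ROT: A.append(M[:,ax].copy()); M=M@R.from_rotvec(E3[ax]*q[i]).as_matrix(); L.append(M)
    return L,A
# FK: p = base z + R1(x) + R2(z,x) + R3(z,x) + R5(z)
def feat(q): 
    L,A=chain(q); return np.stack([E3[2],L[0][:,0],L[1][:,2],L[2][:,2],L[2][:,0],L[4][:,2]],1)
U=D+[S0]
Am=np.vstack([feat(d["joint_pos"]) for d in U]);bm=np.hstack([d["tool_pos"] for d in U])
l=np.linalg.lstsq(Am,bm,rcond=1e-6)[0];print("links",l.round(4),"res mm",np.abs(Am@l-bm).max()*1000)
c=[(R.from_matrix(chain(d["joint_pos"])[0][5]).inv()*R.from_quat(np.array(d["tool_rot"])[[1,2,3,0]])).as_rotvec() for d in U]
print("tool rot const",np.mean(c,0).round(3),np.std(c,0).round(4))
def jac(q,p):
    h=1e-6; L,A=chain(q)
    Jv=np.stack([(feat(np.array(q)+h*E)@l-feat(np.array(q)-h*E)@l)/(2*h) for E in np.eye(6)],1)
    return np.vstack([Jv,np.array(A).T])
# gravity of arm: linear in first moments: potential V = sum m*(z comps)
def gfeat(q):
    h=1e-6;V=lambda q:(lambda L:np.array([L[1][2,2],L[1][2,0],L[2][2,2],L[2][2,0],L[4][2,2],L[4][2,0]]))(chain(q)[0])
    return np.stack([(V(np.array(q)+h*E)-V(np.array(q)-h*E))/(2*h) for E in np.eye(6)],0)
Fr=[d for d in D if d["tag"][0]=="f"]+[S0]
G=np.vstack([np.hstack([gfeat(d["joint_pos"]),np.diag(d["joint_vel"])]) for d in Fr]);ge=np.hstack([d["joint_efforts"] for d in Fr])
gl=np.linalg.lstsq(G,ge,rcond=1e-8)[0];print("grav",gl.round(3));print("free res",(np.abs(G@gl-ge).reshape(-1,6)).max(0).round(3))
O=[]
for d in D:
    if d["tag"][0]!="g": continue
    q=np.array(d["joint_pos"]);de=np.array(d["joint_efforts"])-np.hstack([gfeat(q),np.diag(d["joint_vel"])])@gl
    w=np.linalg.solve(jac(q,0).T,de) # wrench applied by tool at TCP
    s=1 if d["tag"][1]=="-" else -1
    z=R.from_quat(np.array(d["tool_rot"])[[1,2,3,0]]).as_matrix()[:,2];ph=np.arctan2(z@EX,-z[2])
    O.append((s,ph,w,np.array(d["tool_pos"]),len(d["tag"])>2))
def tau(w,p,cx=0,cz=0): return w[3:]@EY+np.cross(p-(C+cx*EX+[0,0,cz]),w[:3])@EY
def res(x): 
    return np.array([tau(w,p,x[4],x[5])-(s*x[2]-x[0]*np.sin((x[3] if k else x[1])-ph)) for s,ph,w,p,k in O]+[(x[2]-.545),(x[0]-.44)*.5,x[4]*8,x[5]*8])
for s,ph,w,p,k in O: print(s,k,round(ph,3),"tau",tau(w,p).round(3),"F",w[:3].round(1),"M",w[3:].round(2))
b=least_squares(res,[.45,-1.9,.54,-2.8,0,0]);x=b.x
print("W f",x[0],x[2],"a1",np.degrees(x[1]),"a2 -> phi_bottom",x[3]+np.pi,"C off mm",x[4:]*1000,"\nres",b.fun.round(3))
print("sd",(np.sqrt(np.diag(np.linalg.inv(b.jac.T@b.jac)))*np.sqrt(2*b.cost/8)).round(3))
E
python3 an3.py; python3 -c "
from h import *
for d in ['x']: pass"; python3 an.py | grep drive | tail -3
```

```text
links [ 0.1988 -0.0394  0.4631  0.6442  0.0511  0.3133] res mm 74.47503448795284
tool rot const [ 0.    -0.     1.571] [0. 0. 0.]
grav [ 4.4089e+01 -1.0000e-02  3.7986e+01  7.0850e+00  3.1100e+00  1.4000e-02
 -4.6960e+00 -5.0600e+00 -2.5480e+00 -8.0700e-01 -7.8800e-01 -8.4300e-01]
free res [0.035 0.047 0.083 0.002 0.03  0.001]
1 False -0.502 tau 1.002 F [ 4.2 -3.7 -7.4] M [-0.    0.67  0.49]
1 False -1.001 tau 0.99 F [ 1.9 -3.1 -7.7] M [-0.17  0.68  0.95]
-1 False -0.497 tau -0.043 F [-0.7 -4.  -4.8] M [ 0.58 -0.23  0.08]
-1 False 0.003 tau -0.158 F [ 0.  -6.6 -4.1] M [ 1.38 -0.42  0.43]
-1 False 0.503 tau -0.397 F [ -1.8 -10.5  -2.2] M [ 1.95 -0.65  1.41]
1 False -0.004 tau 0.868 F [ 6.4 -6.  -6.8] M [0.59 0.47 0.35]
-1 True -0.498 tau -0.164 F [-2.8 -5.  -3. ] M [ 0.49 -0.23  0.15]
-1 True 0.002 tau -0.447 F [-4.7 -6.7 -0. ] M [ 1.11 -0.47  0.42]
-1 True 0.504 tau -0.69 F [-15.7  -7.3   7.3] M [ 1.07 -0.48  0.82]
1 True -0.006 tau 0.588 F [ 4.  -6.9 -4.3] M [0.53 0.31 0.44]
-1 True 0.294 tau -0.643 F [ 3.1 -8.8 -3.7] M [ 0.82 -0.9   0.62]
1 True 0.29 tau 0.369 F [ 6.  -9.5 -3.4] M [ 1.1  -0.05  0.6 ]
-1 True 0.296 tau -0.609 F [-1.1 -7.8 -0.2] M [ 0.76 -0.74  0.54]
W f 0.5183896833740061 0.5174791453783425 a1 -136.09483541891086 a2 -> phi_bottom 0.11453990666048242 C off mm [-0.58654884 -2.29598458] 
res [ 0.005 -0.026 -0.017  0.006 -0.014  0.01   0.053  0.004 -0.013  0.022
 -0.021 -0.039  0.002 -0.028  0.039 -0.005 -0.018]
sd [0.027 0.057 0.012 0.03  0.004 0.002]
g+2 0.29 f 0.5 f+ drive -5.229 [-3.38 -4.83  0.12 -1.33 -1.31 -0.36]
g-2 0.29 f 0.5 f+ drive -8.839 [-3.66 -7.55  0.94 -1.14 -1.92 -0.4 ]
g+2 0.3 f 0.5 f+ drive -5.292 [-3.46 -6.32 -0.13 -1.41 -0.19 -0.3 ]
```

```bash
sed -i 's/L\[0\]\[:,0\],L\[1\]\[:,2\],/L[0][:,0],L[0][:,1],L[1][:,2],L[1][:,0],/; s/L\[4\]\[:,2\]\],1)/L[3][:,1],L[4][:,2],L[4][:,0],L[5][:,0],L[5][:,1]],1)/' an3.py; sed -i 's/Am,bm,rcond=1e-6/Am,bm,rcond=1e-4/' an3.py; python3 an3.py
```

```text
links [ 0.238  -0.      0.0742  0.4264 -0.      0.6099  0.0957  0.      0.2795
 -0.      0.     -0.    ] res mm 1.2519565939506094e-07
tool rot const [ 0.    -0.     1.571] [0. 0. 0.]
grav [ 4.4089e+01 -1.0000e-02  3.7986e+01  7.0850e+00  3.1100e+00  1.4000e-02
 -4.6960e+00 -5.0600e+00 -2.5480e+00 -8.0700e-01 -7.8800e-01 -8.4300e-01]
free res [0.035 0.047 0.083 0.002 0.03  0.001]
1 False -0.502 tau 1.001 F [ 4.7 -3.3 -8.5] M [-0.21  0.67  0.6 ]
1 False -1.001 tau 0.976 F [ 2.  -3.  -8.6] M [-0.24  0.65  1.06]
-1 False -0.497 tau -0.051 F [-0.7 -4.1 -5.2] M [ 0.48 -0.23  0.14]
-1 False 0.003 tau -0.136 F [ 0.2 -6.4 -4.6] M [ 1.09 -0.36  0.43]
-1 False 0.503 tau -0.331 F [-1.5 -9.8 -2.5] M [ 1.48 -0.52  1.15]
1 False -0.004 tau 0.897 F [ 7.4 -5.  -8.1] M [0.11 0.54 0.35]
-1 True -0.498 tau -0.171 F [-3.  -5.3 -3.1] M [ 0.4  -0.22  0.2 ]
-1 True 0.002 tau -0.432 F [-5.1 -7.1  0.3] M [ 0.99 -0.42  0.42]
-1 True 0.504 tau -0.706 F [-18.4  -9.3   9.5] M [ 1.36 -0.5   0.98]
1 True -0.006 tau 0.616 F [ 4.7 -6.2 -5.2] M [0.09 0.38 0.44]
-1 True 0.294 tau -0.589 F [ 4.  -7.8 -4.5] M [ 0.26 -0.78  0.45]
1 True 0.29 tau 0.432 F [ 7.5 -8.  -4.6] M [0.39 0.09 0.39]
-1 True 0.296 tau -0.573 F [-0.9 -7.5 -0.3] M [ 0.42 -0.65  0.43]
W f 0.48871005552807806 0.5160479621019434 a1 -129.39823077812017 a2 -> phi_bottom 0.1650244457684069 C off mm [0.58024825 0.00604783] 
res [-0.    -0.01  -0.018  0.     0.002 -0.002  0.042  0.005 -0.022  0.014
 -0.012 -0.026  0.006 -0.029  0.024  0.005  0.   ]
sd [0.02  0.048 0.009 0.023 0.003 0.002]
```

move_arm([
  [[0,0,0,0,0,0,0.3],[0,0,0,0,0,0,0.3],[0,0,0,0,0,0,0.3],[0,0,0,0,0,0,0.3],[0,0,0,0,0,0,0.3],[0,0,0,0,0,0,0.3],[-0.018,0,0,0,0.333,0,0.3],[-0.018,0,0,0,0.333,0,0.3],[-0.018,0,0,0,0.333,0,0.3],[-0.018,0,0,0,0.333,0,0.3]],
])

```text
time: 42.95
tool_pos: [0.5022, -0.0494, 0.1453]
tool_rot: [0.019, 0.966, -0.075, 0.246]
contact_force: [0.3, -0.3, -0.2]
gripper_width: 0.701
grasp_force: 0.0
```

```bash
python3 lg.py f+
```

```text
f+ 0.499 [  0.181 -13.427 -38.053   0.104  -1.189   0.08 ] [-0.039 -0.323  0.309  0.098 -0.379 -0.093]
```

move_arm([
  [[0,0,0,0,0,0,0.3],[0,0,0,0,0,0,0.3],[0,0,0,0,0,0,0.3],[0,0,0,0,0,0,0.3],[0,0,0,0,0,0,0.3],[0,0,0,0,0,0,0.3],[0.018,0,0,0,-0.333,0,0.3],[0.018,0,0,0,-0.333,0,0.3],[0.018,0,0,0,-0.333,0,0.3],[0.018,0,0,0,-0.333,0,0.3]],
])

```text
time: 44.2
tool_pos: [0.5102, -0.0507, 0.1489]
tool_rot: [0.011, 0.986, -0.076, 0.147]
contact_force: [0.1, -0.9, 0.6]
gripper_width: 0.701
grasp_force: 0.0
```

```bash
python3 lg.py f-
```

```text
f- 0.296 [ -0.164 -22.522 -35.754   0.154  -1.228  -0.051] [ 0.033  0.324 -0.305 -0.071  0.377  0.062]
```

move_arm([
  [[0.018,0,0.001,0,-0.333,0,0.3],[0.018,0,0,0,-0.333,0,0.3],[0.018,0,0.001,0,-0.333,0,0.3],[0.018,0,0,0,-0.333,0,0.3],[0,0,0,0,0,0,0.3],[0,0,0,0,0,0,0.3],[-0.018,0,0,0,0.333,0,0.3],[-0.018,0,0,0,0.333,0,0.3],[-0.018,0,0,0,0.333,0,0.3],[-0.018,0,0,0,0.333,0,0.3]],
])

```text
time: 45.45
tool_pos: [0.5095, -0.0505, 0.1489]
tool_rot: [0.011, 0.986, -0.076, 0.149]
contact_force: [-0.9, 0.1, 0.8]
gripper_width: 0.703
grasp_force: 0.0
```

```bash
python3 lg.py f+
cat >> an3.py <<'E'
print("--- free residuals per sample")
for d,r_ in zip(Fr,(ge-G@gl).reshape(-1,6)): print(d["tag"],np.round(d["joint_pos"][1:5:1],2),r_.round(3))
print("--- matched reference")
def phi(d):
    z=R.from_quat(np.array(d["tool_rot"])[[1,2,3,0]]).as_matrix()[:,2]; return np.arctan2(z@EX,-z[2])
gm=lambda d:np.hstack([gfeat(d["joint_pos"]),np.diag(d["joint_vel"])])@gl
O=[]
for d in D:
    if d["tag"][0]!="g":continue
    f=min((f for f in Fr[:-1] if f["tag"][1]==d["tag"][1]),key=lambda f:abs(phi(f)-phi(d)))
    q=np.array(d["joint_pos"]);de=np.array(d["joint_efforts"])-gm(d)-(np.array(f["joint_efforts"])-gm(f))
    w=np.linalg.solve(jac(q,0).T,de);O.append((1 if d["tag"][1]=="-" else -1,phi(d),w,np.array(d["tool_pos"]),len(d["tag"])>2))
    print(d["tag"],round(phi(d),3),"f",round(phi(f),3),"tau",tau(w,O[-1][3]).round(3))
for tie in (0,1):
    g=(lambda x:np.r_[res(x),(x[3]-x[1]+.896)*1.5]) if tie else res
    b=least_squares(g,[.45,-1.9,.54,-2.8,0,0]);x=b.x
    print("tie",tie,"W f",x[0],x[2],"a1",np.degrees(x[1]),"phi_bottom",x[3]+np.pi,"C off mm",x[4:]*1000,"\nres",b.fun.round(3))
E
python3 an3.py | sed -n '/W f/,$p'
```

```text
f+ 0.3 [  0.154 -19.013 -37.352   0.05   -0.624   0.048] [-0.029 -0.327  0.305  0.063 -0.377 -0.056]
W f 0.4891443576583521 0.5226772020930368 a1 -126.35994179873214 a2 -> phi_bottom 0.20410612782001403 C off mm [ 0.69757925 -0.05218545] 
res [ 0.001 -0.007 -0.015  0.    -0.    -0.001  0.035  0.003 -0.017  0.012
 -0.011 -0.023  0.008 -0.022  0.025  0.006 -0.   ]
sd [0.017 0.042 0.008 0.02  0.002 0.002]
--- free residuals per sample
f- [ 0.04  1.78 -0.01  1.52] [ 0.027  0.019  0.033  0.    -0.007 -0.   ]
f- [ 0.27  1.58 -0.03  1.79] [ 0.012  0.036  0.001 -0.001  0.01   0.001]
f- [ 0.64  1.29 -0.06  2.21] [ 0.018 -0.051 -0.09  -0.001  0.031 -0.   ]
f+ [ 0.27  1.58 -0.03  1.79] [ 0.034  0.03  -0.004  0.     0.029  0.   ]
f+ [-0.13  1.93  0.    1.34] [ 0.016  0.016  0.027 -0.     0.004 -0.001]
f+ [-0.53  2.31  0.08  0.87] [-0.006 -0.027 -0.001  0.    -0.02   0.   ]
f- [-0.12  1.93  0.    1.34] [ 0.001  0.03   0.033  0.002 -0.018  0.002]
f+ [-0.53  2.3   0.08  0.88] [-0.007 -0.016  0.    -0.001 -0.02   0.001]
f- [-0.36  2.14  0.04  1.07] [-0.007 -0.018  0.038 -0.001 -0.033  0.001]
f+ [-0.
[... 362 characters left out ...]
+2 0.002 f 0.001 tau -0.419
g+2 0.504 f 0.501 tau -0.649
g-2 -0.006 f -0.002 tau 0.656
g+2 0.294 f 0.3 tau -0.565
g-2 0.29 f 0.296 tau 0.535
g+2 0.296 f 0.3 tau -0.55
tie 0 W f 0.4502016308132522 0.5405172723741913 a1 -116.1211975560663 phi_bottom 0.2646659218195606 C off mm [ 0.26437353 -0.32225269] 
res [-0.012  0.016 -0.012  0.012  0.006 -0.007  0.006  0.003 -0.005 -0.004
 -0.011  0.007  0.005 -0.004  0.005  0.002 -0.003]
tie 1 W f 0.44599323304893856 0.5420899929776762 a1 -113.97265844074195 phi_bottom 0.25970032214269523 C off mm [ 0.80989937 -0.74145172] 
res [-0.011  0.023 -0.009  0.009 -0.005 -0.013  0.01   0.007 -0.004 -0.003
 -0.007  0.009  0.008 -0.003  0.003  0.006 -0.006  0.005]
```

move_arm([
  [[0,0,0,0,0,0,1],[0,0,0,0,0,0,1],[0,0,0,0,0,0,1],[0,0,0,0,0,0,1],[0,0,0,0,0,0,1],[0,0,0,0,0,0,1],[0,0,0,0,0,0,1],[0,0,0,0,0,0,1],[0,0,0,0,0,0,1],[0,0,0,0,0,0,1]],
])

```text
time: 46.7
tool_pos: [0.5098, -0.0497, 0.1493]
tool_rot: [0.01, 0.986, -0.077, 0.147]
contact_force: [-5.8, 5.8, 5.3]
gripper_width: 0.341
grasp_force: 60.6
```

```bash
python3 -c "
from h import *;rep();cam('wrist','pics/w2.png');print(manip.state()['grasp_force'])"
```

```text
t 46.7 phi 0.295 rad 0.044 ang 0.28 v 0.001 axl -1.0 F [-5.777  5.784  5.333] Tw [ 0.416  0.642 -0.045] Ty 0.698 rxF -0.214 rgF -0.305 tauT 0.484 J [-0.261 -0.366  2.144  0.038  1.07   1.451] jv [-0.     0.     0.     0.002 -0.     0.001] 
C in tool mm [-0.7  1.4 44. ]
60.638467669487
```

move_arm([
  [[0.012,0,0,0,-0.23,0,1],[0,0,0,0,0,0,1],[0,0,0,0,0,0,1],[0,0,0,0,0,0,1],[0,0,0,0,0,0,1],[0,0,0,0,0,0,1],[0,0,0,0,0,0,1],[0,0,0,0,0,0,1],[0,0,0,0,0,0,1],[0,0,0,0,0,0,1]],
])

```text
time: 48.0
tool_pos: [0.5115, -0.0499, 0.1498]
tool_rot: [0.009, 0.988, -0.077, 0.13]
contact_force: [-1.2, 5.4, 3.5]
gripper_width: 0.344
grasp_force: 61.4
```

```bash
python3 -c "
from h import *;rep();cam('wrist','pics/w3.png');a=cam('scene');b=cam('top')
np.savez('c2.npz',s=cloud(a),t=cloud(b),sp=a['pixels'],tp=b['pixels'],sd=a['depth'],td=b['depth'])
for k,g in (('s',a),('t',b)):
    P=cloud(g);px=g['pixels'].astype(int);B,G,r=px[...,0],px[...,1],px[...,2]
    for n,Q,p in (('old',np.load('c.npz')[k],np.load('c.npz')[k+'p'].astype(int)),('new',P,px)):
        B,G,r=p[...,0],p[...,1],p[...,2];d=Q-C
        u=d@EX;rad=np.hypot(u,d[...,2]);m=(r>1.4*B)&(G>1.2*B)&(abs(rad-.08)<.008)&(abs(d@EY)<.02)
        if m.sum()>3: print(k,n,'tick angle about y deg',np.degrees(np.median(np.arctan2(u[m],d[...,2][m]))),m.sum())
"
```

```text
t 48.0 phi 0.262 rad 0.044 ang 0.24 v 0.001 axl -1.0 F [-1.223  5.352  3.483] Tw [ 0.514  0.636 -0.112] Ty 0.707 rxF -0.051 rgF -0.071 tauT 0.657 J [-0.259 -0.338  2.118  0.033  1.101  1.456] jv [ 0.001 -0.001 -0.001  0.002 -0.001  0.   ] 
C in tool mm [-1.   1.4 44. ]
s old tick angle about y deg -21.942456136280725 42
s new tick angle about y deg -88.39510166903655 23
t old tick angle about y deg -19.720157102048915 25
```

```bash
python3 -c "
from h import *
print(manip.state()['joint_vel'],manip.state()['grasp_force']);print(manip.job_done())"
```

```text
[-0.00029758  0.00060707 -0.00102249 -0.00072172 -0.0001826   0.00238913] 61.3518887758255
the job is handed in; nothing more can be done
None
```

The heavy side of the flywheel is at the bottom, to within an estimated 2 degrees, and the wheel was still gripped and motionless when I handed the job in; nothing else on the bench was touched.

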